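# Tip the finished parts into the dust-proof box

### The job

Slide the cover of the blue parts box fully open to its stop, carry the aluminium tray over by its black bridge handle and tip it low over the box so that all three finished parts slide off its open lip into the box. Then set the empty tray back upright on its black mat, and push the cover fully shut against its stop. Don't touch the parts with the fingers, and don't disturb the other things on the worktop.

Things in the scene. Friction and masses are not known exactly. Their poses are not given: they have to be found in the camera images.
- tray: aluminium tray, 118 (x) x 150 (y) mm, 0.35 kg; origin under the centre of its floor. Floor 3 mm thick; walls 25 mm high on both x sides and the +y end; the -y end is the open lip. Black bridge handle across it at y = 0: bar 12 mm thick (y), z from 70 to 90 mm, on uprights at x = +-61. Carries three loose parts held by friction alone; the tilt at which they slide differs from run to run
- tray_lip (a point): middle of the open lip of the tray, on the upper face of its floor (tray frame 0, -75, 3 mm); axes as the tray
- tray_grip (a point): centre of the tray's handle bar (tray frame 0, 0, 80 mm); axes as the tray
- mat: thin black rubber mat, 150 (x) x 180 (y) x 3 mm, fixed; origin under its centre; the tray stands on it at the start
- steel_nut: steel hexagon nut, 24 x 27 x 13 mm; origin at the centre of its underside
- brass_ring: brass-coloured turned ring, 36 x 36 x 16 mm; origin at the centre of its underside
- grey_block: grey rounded block, 20 x 30 x 14 mm; origin at the centre of its underside
- parts_box: blue open-topped box, 150 x 150 x 58 mm, walls and floor 4 mm, fixed; origin under its centre, z up. Steel guide rails for the cover on both x sides (x = -80 to -74 and 74 to 80), 68 mm high, from y = 75 to y = -215 mm on feet; stop bar at y = 75 to 81, 66 mm high. The cover opens towards the box's -y
- cover (a joint): aluminium sliding cover, 146 x 148 x 4 mm, its top 64 mm above the worktop; travel in m: 0 = fully shut, 0.13 = fully open (moved towards the box's -y). It stays where it is left and slides with a friction of a few newtons; hard stops at both ends
- cover_grip (a point): on the cover's upright black grip, 24 mm above the cover's underside (z = 84 mm); the grip is 40 (x) x 10 (y) mm, its top at z = 98 mm, on a foot 50 x 24 mm whose top is at z = 68 mm. At the box's y = 50 mm when shut, y = -80 mm when fully open. Axes as the box
- glue_bottle: pale blue bottle with a long white spout, 45 x 45 x 184 mm; origin at the centre of its underside; bystander, leave alone
- emery_block: brown emery block, 51 x 81 x 22 mm; origin at the centre of its underside; bystander, leave alone
- red_bar: half-wrapped red bar of polishing compound, 33 x 85 x 31 mm; origin at the centre of its underside; bystander, leave alone
- brown_bar: half-wrapped brown bar of polishing compound, 33 x 90 x 31 mm; origin at the centre of its underside; bystander, leave alone
Things that resemble listed ones, but are neither listed nor needed, are in the scene too. What is shaped like the brass_ring but orange is not meant.

How it is judged:
By the outcome, as a careful person would: the job done as asked, in the order asked, and still so for the second after the job is handed in, with the robot touching nothing.
It also fails if it takes over 72 s, if anything falls off the work surface, if the arm or the gripper's body presses on something with over 40 N, if the wrist force passes 120 N, or if a joint passes its speed limit or range.

### The arm

A 6-joint arm with a two-finger parallel gripper is mounted at the origin on a cart in front of the work surface, level with it; the furniture and walls round the work are solid. World frame = base frame: x ahead of the robot, y to its left, z up, the work surface at z = 0. Lengths are in m, angles in rad, forces in N, time in s.
With the tool pointing down it reaches from about 0.3 to 0.775 m from the base axis. Payload 14.6 kg.
Tool frame: the origin (TCP) lies between the finger pads; the fingertips stand 8 mm ahead of it and the grasp point (between the pads) lies 11 mm behind it; z points along the fingers, y is the direction in which the jaws open and shut (so a half turn about z gives the same grasp; the last joint's range is limited). The gripper opens to 94 mm and grips with 3 to 60 N. Pads are 16 mm wide; open, the fingers measure 119 mm over their backs; the gripper's body (75 mm by 177 mm) begins 78 mm behind the grasp point.
Start: joints at [-1.295, 0.3, 1.521, -0, 1.321, -0.067], TCP at [0.185, -0.518, 0.213] pointing down, gripper open.
Joint ranges: [-3.03, 3.03], [-0.79, 2.21], [0.23, 2.52], [-1.04, 4.18], [0, 3.07], [-2.55, 2.55]. Speed limits (rad/s): [2.22, 2.22, 2.57, 3.14, 3.14, 3.14].

### API

Orientations are given as [roll, pitch, yaw] about the fixed x, y, z axes, in that order (R = Rz(yaw) Ry(pitch) Rx(roll)).
In Python, from station import ctrl, viewer, workorder gives the robot as it stands.
- The arm moves only by the tool play_rows, never from a script. Its argument "commands" is a list of rows, each an object of numbers: "dx", "dy", "dz": the shift along the tool's x, y, z in m; "ax", "ay", "az": the turn, a rotation vector about the tool's x, y, z in degrees. In form: [{"dx": .., "dy": .., "dz": .., "ax": .., "ay": .., "az": ..}, ...]. A call has exactly 5 rows; each row shifts and turns the pose as measured when the row begins, along the tool's axes as they then stand; what a row does not reach is not made up. A row lasts 1/12 s, in which the tool goes at most 41.7 mm and 7.16 degrees, less where a joint would pass 70% of its speed; a pose out of reach is approached as far as the arm can. A call with a gripper value outside its range is refused whole. "claw" is the opening, from 0 (shut) to 1 (fully open), set as the call begins (left out, the last holds). The fingers move at their own pace and stop on an object; "squeeze" is the grip in N (left out, the last holds). Time passes only in rows, so rows that do not move let the fingers close, or fill a call up. It gives the time, the measured TCP pose, the force and the opening at its end, in the units of the state.
- ctrl.get_obs(): the state, without advancing time (a new reading comes with each control period).
- viewer.camera(name): name is "scene" or "top"; returns the picture (384x512x3 uint8, red, green, blue); there is no depth.
- viewer.camera_model(name): a dict with "K" (3x3 intrinsics, pixels), "pose" (4x4, takes a point from camera to world coordinates). Camera axes: x right, y down, z forward; pixel columns grow to the right and rows downward; lengths in m; the calibration is good to about 2 mm. A picture is of the moment at which its call begins. camera_model takes no time and is no camera call.
- workorder.hand_in(): hands the job in, once; it reports no verdict.
The state is a dict: "time_s": time; "qpos": joint angles; "joint_vel": joint speeds; "tau": joint torques, N m; "ee_pos": TCP position; "eef_rot": TCP orientation; "force": force on the tool from outside, world axes, zero at the start; "moment": the same for the moment, N m; "grip_width": finger opening in m.
Only numpy, scipy, OpenCV 4.12 (cv2) and the standard library are available. Lean on these libraries where they do the work, as an engineer would, in place of code of your own. Each camera call takes 0.05 s, during which the arm holds its last target. There are 200 camera calls.

## Working session

There is one attempt and no reset: what is moved stays moved. The work goes in short steps, Python scripts to look and compute and a tool call to move; the robot and the scene stay as the last step left them, time stands still between calls to the robot, and variables do not carry over. Pictures are saved under pics/ and viewed, about 8 in all and at most 12, crops included, and the job is handed in when it is done.

Besides the shell and the picture viewer there is one more tool, called after "Call:" by a JSON object that holds its "fn" and its "kwargs", one argument or row to a line. play_rows: Moves the arm, as the interface text tells. Its arguments: {"type":"object","properties":{"commands":{"type":"array","items":{"type":"object","properties":{"dx":{"type":"number"},"dy":{"type":"number"},"dz":{"type":"number"},"ax":{"type":"number"},"ay":{"type":"number"},"az":{"type":"number"}}}},"claw":{"type":"number"},"squeeze":{"type":"number"}},"required":["commands"]}

```bash
mkdir -p pics; ls; python3 - <<'E'
from station import ctrl, viewer
import cv2, numpy as np
for n in ("top","scene"):
    im=viewer.camera(n); cv2.imwrite(f"pics/{n}0.png",cv2.resize(im[:,:,::-1],(800,600),interpolation=cv2.INTER_CUBIC)); np.save(f"pics/{n}0.npy",im)
    m=viewer.camera_model(n); print(n,np.round(m["K"],1).tolist(),np.round(m["pose"],4).tolist())
print(ctrl.get_obs())
E
```

```text
pics
top [[440.7, 0.0, 257.6], [0.0, 440.7, 194.2], [0.0, 0.0, 1.0]] [[-0.0025, -0.9931, 0.1174, 0.4231], [-1.0, 0.0023, -0.0023, 0.0007], [0.002, -0.1174, -0.9931, 1.3268], [0.0, 0.0, 0.0, 1.0]]
scene [[436.6, 0.0, 253.3], [0.0, 436.6, 191.0], [0.0, 0.0, 1.0]] [[-0.8042, -0.2709, 0.529, -0.1179], [-0.5943, 0.3591, -0.7196, 0.9196], [0.005, -0.8931, -0.4498, 0.6701], [0.0, 0.0, 0.0, 1.0]]
{'time_s': 0.1, 'qpos': array([-1.29465482e+00,  3.00410157e-01,  1.52152065e+00,  5.34444302e-06,
        1.32072740e+00, -6.65954668e-02]), 'joint_vel': array([ 0.00153739, -0.00192861, -0.00119188,  0.00155876,  0.00121184,
       -0.00145082]), 'tau': array([ 5.12669612e-04, -5.32643187e+01, -3.53284550e+01,  7.08756829e-02,
        2.34775501e-02, -4.04637638e-05]), 'ee_pos': array([ 0.18477287, -0.51778366,  0.21294533]), 'eef_rot': array([-3.14052981e+00, -7.60738766e-05,  3.42735606e-01]), 'force': array([-0.51443137, -0.150047  , -0.69969601]), 'moment': array([ 0.03369681,  0.04374424, -0.07097927]), 'grip_width': 0.09443016693603154}
```

View pics/top0.png

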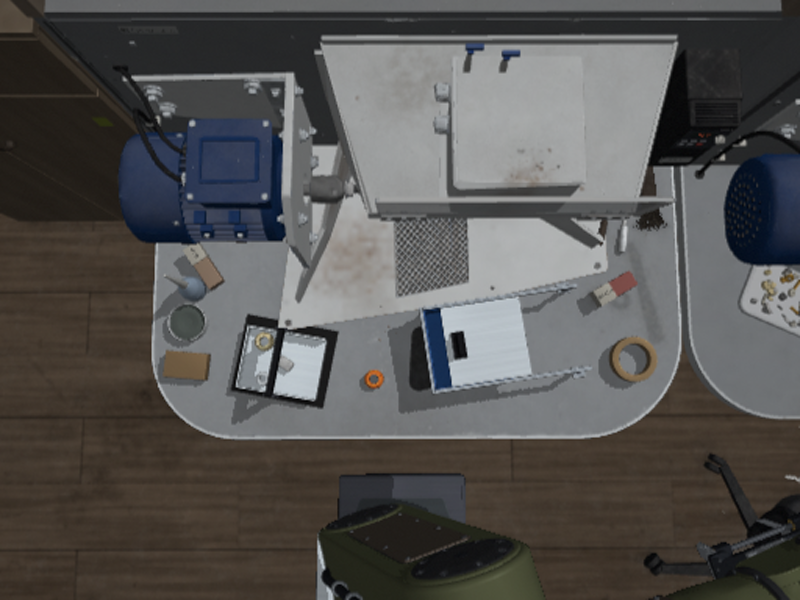

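View pics/scene0.png

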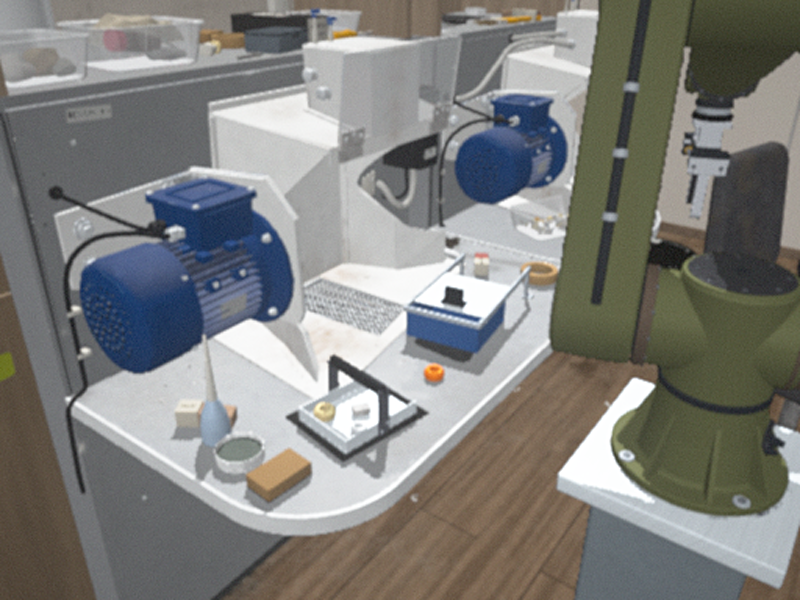

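```bash
python3 - <<'E'
import cv2, numpy as np
t=np.load("pics/top0.npy")[:,:,::-1]; s=np.load("pics/scene0.npy")[:,:,::-1]
a=cv2.resize(t[195:268,145:220],None,fx=8,fy=8,interpolation=cv2.INTER_CUBIC)   # tray
cv2.imwrite("pics/c1.png",a); 
b=cv2.resize(s[220:300,178:278],(800,600)[:1]+(640,),interpolation=cv2.INTER_CUBIC)[:600]
cv2.imwrite("pics/c2.png",b)
c=cv2.resize(t[175:260,255:385],None,fx=6,fy=6,interpolation=cv2.INTER_CUBIC)
cv2.imwrite("pics/c3.png",c)
E
```

```text
(no output)
```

View pics/c1.png

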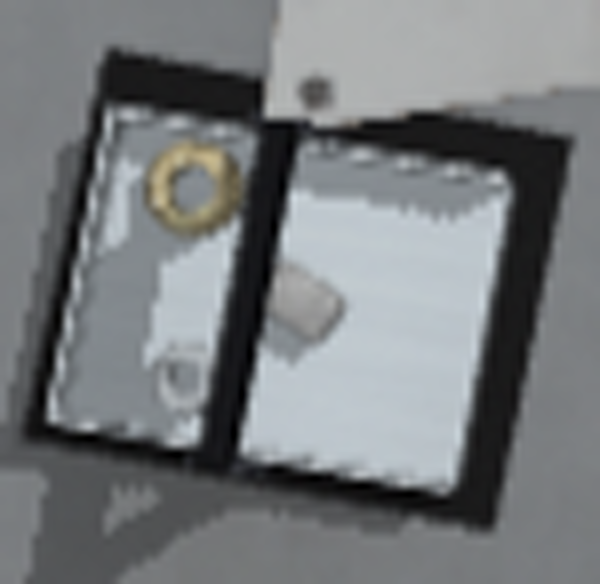

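View pics/c2.png

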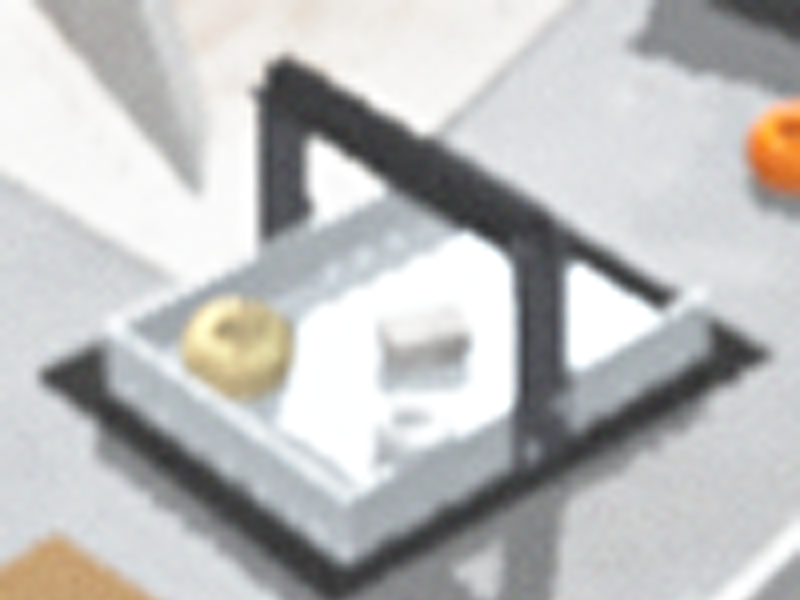

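View pics/c3.png

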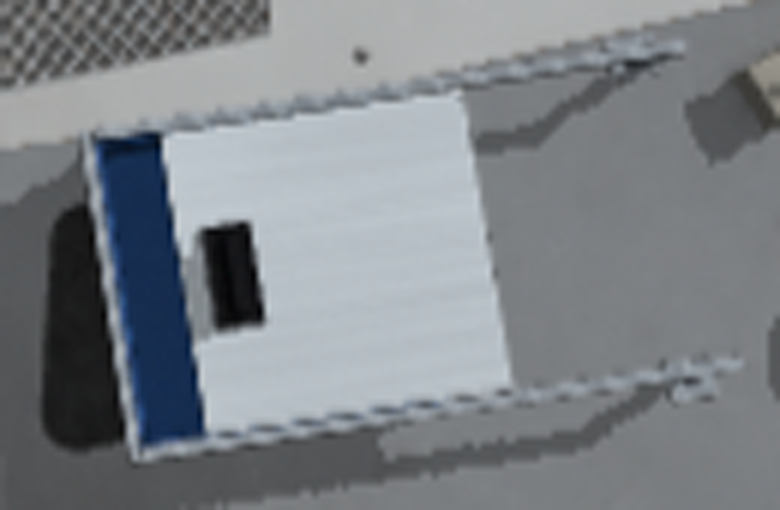

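```bash
cat > h.py <<'E'
import numpy as np
from scipy.optimize import least_squares
from station import ctrl, viewer
def proj(n,P):
    m=viewer.camera_model(n); T=np.linalg.inv(m["pose"]); c=P@T[:3,:3].T+T[:3,3]; q=c@np.array(m["K"]).T
    return q[:,:2]/q[:,2:]
def place(p,L):
    c,s=np.cos(p[2]),np.sin(p[2]); L=np.asarray(L,float)
    return np.c_[p[0]+c*L[:,0]-s*L[:,1], p[1]+s*L[:,0]+c*L[:,1], L[:,2]]
def fit(L,px,p0,n="top"):
    L=np.asarray(L,float)/1000; r=least_squares(lambda p:(proj(n,place(p,L))-px).ravel(),p0,loss="soft_l1")
    return r.x, (proj(n,place(r.x,L))-px)
def crop(c,s,o): return (np.asarray(c,float)+.5)/s-.5+np.asarray(o)
E
python3 - <<'E'
from h import *
np.set_printoptions(precision=4,suppress=True)
o=(145,195)
mat,e=fit([(75,90,3),(75,-90,3),(-75,-90,3),(-75,90,3)],crop([(108,48),(575,140),(495,530),(25,438)],8,o),[.5,.3,-.2]); print("mat",mat,np.degrees(mat[2]),e.tolist())
T=[(59,75,25),(59,-75,25),(-59,-75,25),(-59,75,25)]
tr,e=fit(T,crop([(107,102),(512,182),(457,494),(45,428)],8,o),mat); print("tray",tr,np.degrees(tr[2]),e.tolist())
H=[(67,6,90),(67,-6,90),(-67,-6,90),(-67,6,90)]
hh,e=fit(H,crop([(262,122),(298,122),(235,470),(198,470)],8,o),mat); print("handle",hh,np.degrees(hh[2]),e.tolist())
o=(255,175)
B=[(80,81,66),(-80,81,66),(80,-215,68),(-80,-215,68)]
b,e=fit(B,crop([(88,135),(135,458),(685,45),(742,360)],6,o),[.5,-.1,.15]); print("box",b,np.degrees(b[2]),e.tolist())
C=[(73,74,64),(-73,74,64),(73,-74,64),(-73,-74,64)]
c,e=fit(C,crop([(163,135),(203,437),(463,92),(510,385)],6,o),[.5,-.1,.15]); print("cover",c,np.degrees(c[2]),e.tolist())
R=lambda a:np.array([[np.cos(a),-np.sin(a)],[np.sin(a),np.cos(a)]])
print("cover in box",R(b[2]).T@(c[:2]-b[:2]))
E
```

```text
mat [ 0.4706  0.2238 -0.1928] -11.047779550178953 [[0.09895474624465805, -0.17791259865833808], [0.1720072895727469, -0.41384486992876646], [0.07779142297511044, 0.30519658397264493], [-0.3645866412566079, 0.25501626595084304]]
tray [ 0.465   0.2276 -0.1722] -9.864418987156528 [[0.5314531152305904, 0.8781854306909906], [-0.27886018284775105, -0.5727706537308279], [-0.7392873215902114, 0.1561058623604481], [0.43312187607864416, -0.31590436153985024]]
handle [ 0.4653  0.2274 -0.1528] -8.756108702048792 [[0.28480566738986113, -2.4378088374338347], [-0.011645682847415628, -1.8008113859450532], [-0.32155563854985303, 2.2176912073051653], [0.04763603595236532, 1.5653241558670743]]
box [ 0.499  -0.1241  0.152 ] 8.708684795313484 [[-1.3459485946039536, -0.7274924136314667], [-0.347532094775147, 0.8102096154354683], [0.39058196806666956, -1.4558227435940978], [1.1884591726962412, 1.008856219256188]]
cover [ 0.5027 -0.1533  0.1395] 7.992030409718507 [[-0.6780771120317581, -0.3067616155827295], [0.23477004980088623, -0.1565549724308255], [-0.03050956284721451, -0.3320377224076765], [0.3812204297255448, 1.1107306412400249]]
cover in box [-0.0007 -0.0295]
```

The handle is at about (0.465, 0.2275), the tray's yaw is -10° and its open lip faces -y. The box is at (0.50, -0.124) with yaw +8.3°, and the cover is already about 30 mm open. In the top picture the brass ring at (262,340) on the tray is the one meant. The orange ring at (374,379) and the round tin at (187,322) are decoys.

Call:
{"fn": "play_rows", "kwargs": {
  "commands": [
    {"az":5.65},
    {"az":5.65},
    {"dx":0.0278,"dy":-0.0275},
    {"dx":0.0278,"dy":-0.0275},
    {"dx":0.0278,"dy":-0.0275}
  ],
  "claw": 1,
  "squeeze": 20
}}

```text
validation failed for argument at $.co...
```

Call:
{"fn": "play_rows", "kwargs": {
  "commands": [
    {"dx":0.0278,"dy":-0.0275},
    {"dx":0.0278,"dy":-0.0275},
    {"dx":0.0278,"dy":-0.0275},
    {"dx":0.0278,"dy":-0.0275},
    {"dx":0.0278,"dy":-0.0275}
  ]
}}

```text
validation failed for argument at $.co...
```

Call:
{"fn": "play_rows", "kwargs": {
  "commands": [
    {"dx":0,"dy":0,"dz":0,"ax":0,"ay":0,"az":5.65},
    {"dx":0,"dy":0,"dz":0,"ax":0,"ay":0,"az":5.65},
    {"dx":0.0278,"dy":-0.0275,"dz":0,"ax":0,"ay":0,"az":0},
    {"dx":0.0278,"dy":-0.0275,"dz":0,"ax":0,"ay":0,"az":0},
    {"dx":0.0278,"dy":-0.0275,"dz":0,"ax":0,"ay":0,"az":0}
  ],
  "claw": 1,
  "squeeze": 20
}}

```text
time_s: 0.52
ee_pos: [0.254, -0.425, 0.2103]
eef_rot: [-3.137, 0.002, 0.128]
force: [0.3, -0.9, 0.4]
grip_width: 0.0939
```

Call:
{"fn": "play_rows", "kwargs": {
  "commands": [
    {"dx":0.0285,"dy":-0.028,"dz":0,"ax":0,"ay":0,"az":0},
    {"dx":0.0285,"dy":-0.028,"dz":0,"ax":0,"ay":0,"az":0},
    {"dx":0.0285,"dy":-0.028,"dz":0,"ax":0,"ay":0,"az":0},
    {"dx":0.0285,"dy":-0.028,"dz":0,"ax":0,"ay":0,"az":0},
    {"dx":0.0285,"dy":-0.028,"dz":0,"ax":0,"ay":0,"az":0}
  ]
}}

```text
time_s: 0.93
ee_pos: [0.3805, -0.2596, 0.2097]
eef_rot: [-3.135, 0.003, 0.124]
force: [0.2, -0.9, -0.2]
grip_width: 0.094
```

Call:
{"fn": "play_rows", "kwargs": {
  "commands": [
    {"dx":0.0285,"dy":-0.028,"dz":0,"ax":0,"ay":0,"az":0},
    {"dx":0.0285,"dy":-0.028,"dz":0,"ax":0,"ay":0,"az":0},
    {"dx":0.0285,"dy":-0.028,"dz":0,"ax":0,"ay":0,"az":0},
    {"dx":0.0285,"dy":-0.028,"dz":0,"ax":0,"ay":0,"az":-1},
    {"dx":0,"dy":0,"dz":0,"ax":0,"ay":0,"az":0}
  ]
}}

```text
time_s: 1.35
ee_pos: [0.4846, -0.1227, 0.2096]
eef_rot: [-3.134, 0.003, 0.147]
force: [-0.6, -0.7, -0.4]
grip_width: 0.0942
```

Call:
{"fn": "play_rows", "kwargs": {
  "commands": [
    {"dx":0.0137,"dy":-0.017,"dz":0.02,"ax":-0.4,"ay":0,"az":0},
    {"dx":0,"dy":0,"dz":0.03,"ax":0,"ay":0,"az":0},
    {"dx":0,"dy":0,"dz":0.03,"ax":0,"ay":0,"az":0},
    {"dx":0,"dy":0,"dz":0.02,"ax":0,"ay":0,"az":0},
    {"dx":0,"dy":0,"dz":0,"ax":0,"ay":0,"az":0}
  ]
}}

```text
time_s: 1.77
ee_pos: [0.497, -0.1, 0.1062]
eef_rot: [3.141, 0.001, 0.153]
force: [-0.3, -0.1, -0.6]
grip_width: 0.094
```

```bash
python3 - <<'E'
from station import ctrl, viewer
import cv2, numpy as np
im=viewer.camera("top"); s=viewer.camera("scene")
a=cv2.resize(im[165:265,240:390],(600,400),interpolation=cv2.INTER_CUBIC); b=cv2.resize(s[130:240,240:370],(473,400),interpolation=cv2.INTER_CUBIC)
cv2.imwrite("pics/d1.png",cv2.resize(np.hstack([a,b])[:,:,::-1],(800,298),interpolation=cv2.INTER_AREA))
o=ctrl.get_obs(); print(o["ee_pos"],o["eef_rot"],o["qpos"])
E
```

```text
[ 0.498533   -0.10055905  0.10975533] [ 3.13939158e+00 -2.74639234e-03  1.52846019e-01] [-2.70612741e-01  3.21072405e-01  1.75213152e+00 -1.00381985e-03
  1.06498068e+00  1.14782547e+00]
```

View pics/d1.png

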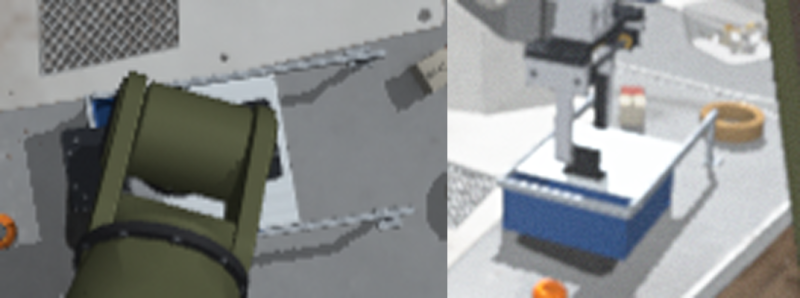

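Call:
{"fn": "play_rows", "kwargs": {
  "commands": [
    {"dx":0,"dy":0,"dz":0.013,"ax":0,"ay":0,"az":0},
    {"dx":0,"dy":0,"dz":0.01,"ax":0,"ay":0,"az":0},
    {"dx":0,"dy":0,"dz":0,"ax":0,"ay":0,"az":0},
    {"dx":0,"dy":0,"dz":0,"ax":0,"ay":0,"az":0},
    {"dx":0,"dy":0,"dz":0,"ax":0,"ay":0,"az":0}
  ]
}}

```text
time_s: 2.28
ee_pos: [0.5015, -0.1024, 0.0927]
eef_rot: [3.136, -0.011, 0.151]
force: [-0.3, -0.2, 0.1]
grip_width: 0.0934
```

Call:
{"fn": "play_rows", "kwargs": {
  "commands": [
    {"dx":0,"dy":0,"dz":0,"ax":0,"ay":0,"az":0},
    {"dx":0,"dy":0,"dz":0,"ax":0,"ay":0,"az":0},
    {"dx":0,"dy":0,"dz":0,"ax":0,"ay":0,"az":0},
    {"dx":0,"dy":0,"dz":0,"ax":0,"ay":0,"az":0},
    {"dx":0,"dy":0,"dz":0,"ax":0,"ay":0,"az":0}
  ],
  "claw": 0.05,
  "squeeze": 20
}}

```text
time_s: 2.7
ee_pos: [0.5025, -0.1028, 0.0953]
eef_rot: [3.134, -0.014, 0.151]
force: [-0.5, 0.2, 0.0]
grip_width: 0.0641
```

Call:
{"fn": "play_rows", "kwargs": {
  "commands": [
    {"dx":-0.001,"dy":0,"dz":0.004,"ax":0,"ay":0,"az":0},
    {"dx":-0.001,"dy":0,"dz":0.004,"ax":0,"ay":0.4,"az":0},
    {"dx":-0.001,"dy":0,"dz":0.003,"ax":0,"ay":0.4,"az":0},
    {"dx":0,"dy":0,"dz":0.001,"ax":0,"ay":0,"az":0},
    {"dx":0,"dy":0,"dz":0.001,"ax":0,"ay":0,"az":0}
  ]
}}

```text
time_s: 3.12
ee_pos: [0.4993, -0.1033, 0.0807]
eef_rot: [3.134, -0.03, 0.152]
force: [0.5, 0.0, 0.2]
grip_width: 0.0303
```

Call:
{"fn": "play_rows", "kwargs": {
  "commands": [
    {"dx":0,"dy":0,"dz":0.0005,"ax":0,"ay":0,"az":0},
    {"dx":0,"dy":0,"dz":0.0005,"ax":0,"ay":0,"az":0},
    {"dx":0,"dy":0,"dz":0.0005,"ax":0,"ay":0,"az":0},
    {"dx":0,"dy":0,"dz":0.0005,"ax":0,"ay":0,"az":0},
    {"dx":0,"dy":0,"dz":0.0005,"ax":0,"ay":0,"az":0}
  ]
}}

```text
time_s: 3.53
ee_pos: [0.4993, -0.1034, 0.0787]
eef_rot: [3.134, -0.029, 0.151]
force: [-5.9, 1.4, 9.8]
grip_width: 0.01
```

Call:
{"fn": "play_rows", "kwargs": {
  "commands": [
    {"dx":0,"dy":0.005,"dz":-0.002,"ax":0,"ay":-0.8,"az":0},
    {"dx":0,"dy":0.015,"dz":0,"ax":0,"ay":-0.8,"az":0},
    {"dx":0,"dy":0.02,"dz":0,"ax":0,"ay":0,"az":0},
    {"dx":0,"dy":0.02,"dz":0,"ax":0,"ay":0,"az":0},
    {"dx":0,"dy":0.015,"dz":0,"ax":0,"ay":0,"az":0}
  ]
}}

```text
time_s: 3.95
ee_pos: [0.509, -0.1756, 0.0794]
eef_rot: [-3.142, 0.007, 0.154]
force: [-0.8, 3.5, 1.4]
grip_width: 0.0098
```

Call:
{"fn": "play_rows", "kwargs": {
  "commands": [
    {"dx":0,"dy":0.012,"dz":0,"ax":0,"ay":0,"az":0},
    {"dx":0,"dy":0.008,"dz":0,"ax":0,"ay":0,"az":0},
    {"dx":0,"dy":0.006,"dz":0,"ax":0,"ay":0,"az":0},
    {"dx":0,"dy":0.006,"dz":0,"ax":0,"ay":0,"az":0},
    {"dx":0,"dy":0.006,"dz":0,"ax":0,"ay":0,"az":0}
  ]
}}

```text
time_s: 4.37
ee_pos: [0.5137, -0.208, 0.0791]
eef_rot: [-3.123, 0.012, 0.152]
force: [-8.3, 38.6, 17.0]
grip_width: 0.0204
```

Call:
{"fn": "play_rows", "kwargs": {
  "commands": [
    {"dx":0,"dy":-0.004,"dz":-0.002,"ax":0,"ay":0,"az":0},
    {"dx":0,"dy":0,"dz":0,"ax":0,"ay":0,"az":0},
    {"dx":0,"dy":0,"dz":0,"ax":0,"ay":0,"az":0},
    {"dx":0,"dy":0,"dz":0,"ax":0,"ay":0,"az":0},
    {"dx":0,"dy":0,"dz":-0.001,"ax":0,"ay":0,"az":0}
  ],
  "claw": 0.6
}}

```text
time_s: 4.78
ee_pos: [0.5135, -0.2032, 0.0822]
eef_rot: [-3.122, 0.012, 0.155]
force: [-0.2, -0.2, -1.1]
grip_width: 0.0507
```

Call:
{"fn": "play_rows", "kwargs": {
  "commands": [
    {"dx":0,"dy":0,"dz":-0.02,"ax":0,"ay":0,"az":0},
    {"dx":0,"dy":0,"dz":-0.04,"ax":0,"ay":0,"az":0},
    {"dx":0,"dy":0,"dz":-0.04,"ax":0,"ay":0,"az":0},
    {"dx":0,"dy":0,"dz":-0.04,"ax":0,"ay":0,"az":0},
    {"dx":0,"dy":-0.02,"dz":-0.02,"ax":0,"ay":0,"az":0}
  ],
  "claw": 0.7
}}

```text
time_s: 5.2
ee_pos: [0.5107, -0.1885, 0.2433]
eef_rot: [-3.118, 0.022, 0.152]
force: [0.3, -0.2, 0.9]
grip_width: 0.0656
```

```bash
cat >> h.py <<'E'
from scipy.spatial.transform import Rotation as Ro
def delta(p,rpy):
    "tool-frame shift and turn (deg) from measured pose to target"
    o=ctrl.get_obs(); R=Ro.from_euler("xyz",o["eef_rot"]); T=Ro.from_euler("xyz",rpy); D=np.array(p)-o["ee_pos"]
    print("t",round(o["time_s"],2),"pos",o["ee_pos"].round(4),"rpy",o["eef_rot"].round(3),"q",o["qpos"].round(2),"F",o["force"].round(1),"w",round(o["grip_width"],4))
    print("shift now-axes",R.inv().apply(D).round(4),"target-axes",T.inv().apply(D).round(4),"turn",np.degrees((R.inv()*T).as_rotvec()).round(2))
E
python3 - <<'E'
from h import *
delta([.4652,.2275,.22],[np.pi,0,np.radians(-10)])
E
```

```text
t 5.2 pos [ 0.5107 -0.1885  0.2433] rpy [-3.118  0.022  0.152] q [-0.42  0.28  1.47  0.01  1.42  0.99] F [ 0.3 -0.2  0.9] w 0.0656
shift now-axes [ 0.0184 -0.4174  0.0328] target-axes [-0.117  -0.4018  0.0233] turn [-1.13  1.48 18.68]
```

Call:
{"fn": "play_rows", "kwargs": {
  "commands": [
    {"dx":0,"dy":-0.03,"dz":0,"ax":-0.4,"ay":0.5,"az":6.2},
    {"dx":0,"dy":-0.03,"dz":0,"ax":-0.4,"ay":0.5,"az":6.2},
    {"dx":0,"dy":-0.03,"dz":0,"ax":-0.3,"ay":0.5,"az":6.2},
    {"dx":-0.012,"dy":-0.035,"dz":0,"ax":0,"ay":0,"az":0},
    {"dx":-0.012,"dy":-0.035,"dz":0,"ax":0,"ay":0,"az":0}
  ],
  "claw": 1
}}

```text
time_s: 5.62
ee_pos: [0.4975, -0.0255, 0.2515]
eef_rot: [3.138, -0.016, -0.198]
force: [0.4, -0.6, -0.0]
grip_width: 0.0935
```

Call:
{"fn": "play_rows", "kwargs": {
  "commands": [
    {"dx":-0.012,"dy":-0.037,"dz":0,"ax":0,"ay":0,"az":0},
    {"dx":-0.012,"dy":-0.037,"dz":0,"ax":0,"ay":0,"az":0},
    {"dx":-0.012,"dy":-0.037,"dz":0,"ax":0,"ay":0,"az":0},
    {"dx":-0.012,"dy":-0.037,"dz":0,"ax":0,"ay":0,"az":0},
    {"dx":0,"dy":0,"dz":0,"ax":0,"ay":0,"az":0}
  ]
}}

```text
time_s: 6.03
ee_pos: [0.477, 0.1392, 0.2514]
eef_rot: [3.139, -0.02, -0.197]
force: [-0.5, -0.7, -1.0]
grip_width: 0.094
```

```bash
python3 - <<'E'
from h import *
import cv2
delta([.4652,.2275,.22],[np.pi,0,np.radians(-10)])
s=viewer.camera("top"); cv2.imwrite("pics/e1.png",cv2.resize(s[160:280,100:390],(800,331),interpolation=cv2.INTER_CUBIC)[:,:,::-1]); np.save("pics/e1.npy",s)
E
```

```text
t 6.03 pos [0.477  0.1392 0.2514] rpy [ 3.139 -0.02  -0.197] q [ 0.22  0.14  1.62 -0.01  1.36  1.99] F [-0.5 -0.7 -1. ] w 0.094
shift now-axes [-0.0295 -0.0844  0.0306] target-axes [-0.027  -0.0849  0.0314] turn [ 0.19 -1.12 -1.29]
```

View pics/e1.png

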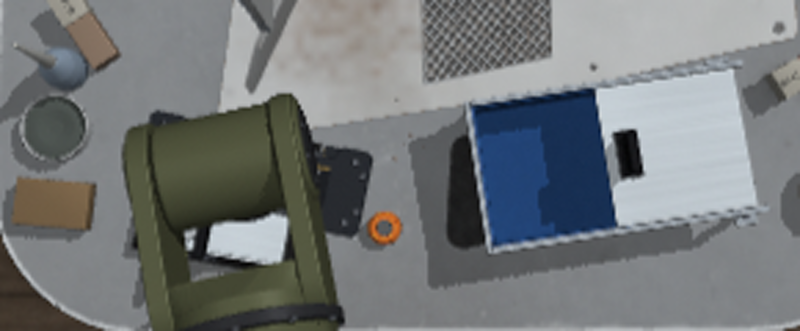

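Call:
{"fn": "play_rows", "kwargs": {
  "commands": [
    {"dx":-0.009,"dy":-0.028,"dz":0.01,"ax":0.1,"ay":-0.4,"az":-0.7},
    {"dx":-0.009,"dy":-0.028,"dz":0.01,"ax":0,"ay":-0.4,"az":-0.6},
    {"dx":-0.009,"dy":-0.028,"dz":0.01,"ax":0,"ay":-0.3,"az":0},
    {"dx":0,"dy":0,"dz":0,"ax":0,"ay":0,"az":0},
    {"dx":0,"dy":0,"dz":0,"ax":0,"ay":0,"az":0}
  ]
}}

```text
time_s: 6.5
ee_pos: [0.4686, 0.2238, 0.2203]
eef_rot: [3.138, -0.003, -0.177]
force: [0.8, 0.0, 1.5]
grip_width: 0.0939
```

```bash
python3 - <<'E'
from h import *
delta([.4652,.2275,.074],[np.pi,0,np.radians(-10)])
f=800/290; o=(100,160)
L=[(80,81,66),(-80,81,66),(73,-204,64),(-73,-204,64),(73,-56,64),(-73,-56,64)]
b,e=fit(L,crop([(470,103),(490,252),(738,68),(760,207),(597,90),(617,232)],f,o),[.5,-.12,.14]); print("box",b,np.degrees(b[2]),e.round(2).tolist())
E
```

```text
t 6.5 pos [0.4686 0.2238 0.2203] rpy [ 3.138e+00 -3.000e-03 -1.770e-01] q [ 0.38  0.23  1.6  -0.    1.32  2.13] F [0.8 0.  1.5] w 0.0939
shift now-axes [-0.0045 -0.0035  0.1463] target-axes [-0.004  -0.003   0.1463] turn [ 0.19 -0.19 -0.13]
box [ 0.49789401 -0.12644707  0.13983584] 8.012003574236552 [[-1.04, -0.66], [-0.12, 0.8], [-0.42, 0.62], [0.33, 0.37], [0.2, -0.17], [1.01, -1.3]]
```

Call:
{"fn": "play_rows", "kwargs": {
  "commands": [
    {"dx":-0.002,"dy":-0.003,"dz":0.035,"ax":0,"ay":0,"az":0},
    {"dx":-0.002,"dy":0,"dz":0.035,"ax":0,"ay":0,"az":0},
    {"dx":0,"dy":0,"dz":0.035,"ax":0,"ay":0,"az":0},
    {"dx":0,"dy":0,"dz":0.02,"ax":0,"ay":0,"az":0},
    {"dx":0,"dy":0,"dz":0.005,"ax":0,"ay":0,"az":0}
  ],
  "claw": 0.6
}}

```text
time_s: 6.92
ee_pos: [0.4705, 0.221, 0.0901]
eef_rot: [-3.141, -0.013, -0.183]
force: [0.9, 0.4, 0.7]
grip_width: 0.0639
```

```bash
python3 - <<'E'
from h import *
import cv2
delta([.4652,.2275,.074],[np.pi,0,np.radians(-10)])
s=viewer.camera("scene"); cv2.imwrite("pics/e2.png",cv2.resize(s[170:310,140:320],(720,560),interpolation=cv2.INTER_CUBIC)[:,:,::-1])
E
```

```text
t 6.92 pos [0.4705 0.221  0.0901] rpy [-3.141 -0.013 -0.183] q [ 0.37  0.37  1.74 -0.01  1.02  2.13] F [0.9 0.4 0.7] w 0.0639
shift now-axes [-0.0066 -0.0054  0.016 ] target-axes [-0.0064 -0.0055  0.0161] turn [-0.03 -0.73 -0.46]
```

View pics/e2.png

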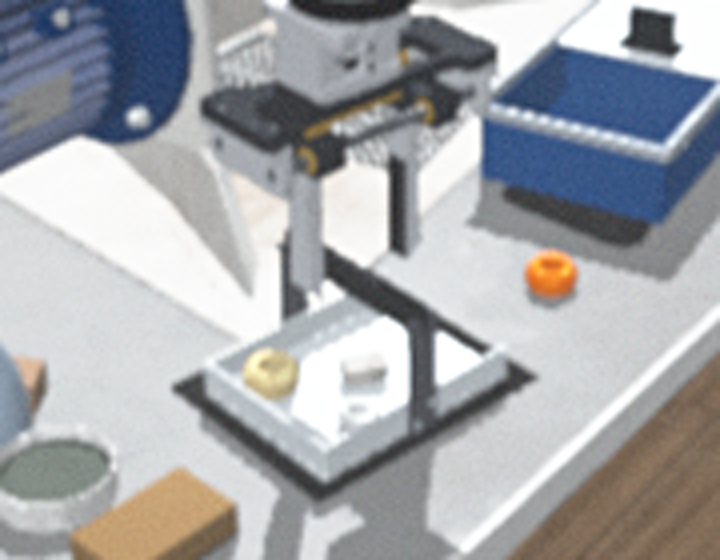

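Call:
{"fn": "play_rows", "kwargs": {
  "commands": [
    {"dx":-0.004,"dy":-0.003,"dz":0.007,"ax":0,"ay":-0.4,"az":-0.4},
    {"dx":-0.002,"dy":-0.003,"dz":0.007,"ax":0,"ay":-0.4,"az":0},
    {"dx":-0.001,"dy":0,"dz":0.003,"ax":0,"ay":0,"az":0},
    {"dx":0,"dy":0,"dz":0,"ax":0,"ay":0,"az":0},
    {"dx":0,"dy":0,"dz":0,"ax":0,"ay":0,"az":0}
  ]
}}

```text
time_s: 7.38
ee_pos: [0.4676, 0.2277, 0.077]
eef_rot: [-3.138, -0.003, -0.177]
force: [-0.0, -0.8, -0.3]
grip_width: 0.0565
```

```bash
python3 - <<'E'
from h import *
delta([.4652,.2275,.074],[np.pi,0,np.radians(-10)])
E
```

```text
t 7.38 pos [0.4676 0.2277 0.077 ] rpy [-3.138e+00 -3.000e-03 -1.770e-01] q [0.38 0.39 1.75 0.   1.   2.13] F [-0.  -0.8 -0.3] w 0.0565
shift now-axes [-0.0024  0.0006  0.003 ] target-axes [-0.0024  0.0006  0.003 ] turn [-0.21 -0.19 -0.16]
```

Call:
{"fn": "play_rows", "kwargs": {
  "commands": [
    {"dx":-0.002,"dy":0,"dz":0.003,"ax":0,"ay":0,"az":0},
    {"dx":0,"dy":0,"dz":0.001,"ax":0,"ay":0,"az":0},
    {"dx":0,"dy":0,"dz":0,"ax":0,"ay":0,"az":0},
    {"dx":0,"dy":0,"dz":0,"ax":0,"ay":0,"az":0},
    {"dx":0,"dy":0,"dz":0,"ax":0,"ay":0,"az":0}
  ],
  "claw": 0.06,
  "squeeze": 45
}}

```text
time_s: 7.8
ee_pos: [0.4662, 0.2286, 0.0744]
eef_rot: [-3.136, -0.006, -0.177]
force: [0.3, 0.0, 0.0]
grip_width: 0.0264
```

Call:
{"fn": "play_rows", "kwargs": {
  "commands": [
    {"dx":0,"dy":0,"dz":0,"ax":0,"ay":0,"az":0},
    {"dx":0,"dy":0,"dz":0,"ax":0,"ay":0,"az":0},
    {"dx":0,"dy":0,"dz":0,"ax":0,"ay":0,"az":0},
    {"dx":0,"dy":0,"dz":0,"ax":0,"ay":0,"az":0},
    {"dx":0,"dy":0,"dz":0,"ax":0,"ay":0,"az":0}
  ]
}}

```text
time_s: 8.22
ee_pos: [0.4663, 0.2286, 0.0745]
eef_rot: [-3.136, -0.006, -0.177]
force: [-0.1, 0.5, 0.3]
grip_width: 0.0114
```

```bash
python3 - <<'E'
from h import *
delta([.4652,.2275,.074],[np.pi,0,np.radians(-10)])
E
```

```text
t 8.22 pos [0.4663 0.2286 0.0745] rpy [-3.136 -0.006 -0.177] q [0.38 0.39 1.75 0.   0.99 2.13] F [-0.1  0.5  0.3] w 0.0114
shift now-axes [-0.0009  0.0012  0.0005] target-axes [-0.0009  0.0012  0.0005] turn [-0.3  -0.35 -0.11]
```

Call:
{"fn": "play_rows", "kwargs": {
  "commands": [
    {"dx":0,"dy":0,"dz":-0.004,"ax":0,"ay":0,"az":0},
    {"dx":0,"dy":0,"dz":-0.008,"ax":0,"ay":0,"az":0},
    {"dx":0,"dy":0,"dz":-0.012,"ax":-0.15,"ay":0,"az":0},
    {"dx":0,"dy":0,"dz":-0.015,"ax":-0.15,"ay":0,"az":0},
    {"dx":0,"dy":0,"dz":-0.015,"ax":0,"ay":0,"az":0}
  ]
}}

```text
time_s: 8.63
ee_pos: [0.4628, 0.2271, 0.1269]
eef_rot: [3.135, 0.004, -0.177]
force: [0.5, -0.3, -5.8]
grip_width: 0.0117
```

Call:
{"fn": "play_rows", "kwargs": {
  "commands": [
    {"dx":0,"dy":0,"dz":-0.018,"ax":0,"ay":0,"az":0},
    {"dx":0,"dy":0,"dz":-0.018,"ax":0,"ay":0,"az":0},
    {"dx":0,"dy":0,"dz":-0.018,"ax":0,"ay":0,"az":0},
    {"dx":0,"dy":0,"dz":-0.012,"ax":0,"ay":0,"az":0},
    {"dx":0,"dy":0,"dz":-0.006,"ax":0,"ay":0,"az":0}
  ]
}}

```text
time_s: 9.05
ee_pos: [0.4617, 0.2269, 0.205]
eef_rot: [3.134, 0.006, -0.177]
force: [0.5, 0.4, -5.4]
grip_width: 0.0118
```

```bash
python3 - <<'E'
from h import *
import cv2
delta([.4652,.2275,.19],[np.pi,0,np.radians(-10)])
yaw=np.radians(8); B=np.array([.499,-.125,0]); Rb=Ro.from_euler("z",yaw)
# TCP target for lip at box (0,ly,lz) and tilt a (deg)
for a,ly,lz in [(0,5,.11*1000),(0,15,105),(15,15,95),(30,15,80),(40,15,75),(50,15,72)]:
    Rt=Rb*Ro.from_euler("x",a,degrees=True)
    lip=B+Rb.apply([0,ly/1000,lz/1000]); tcp=lip+Rt.apply([0,.075,.0665])  # grasp height: tcp at tray z=.0745-.003-.. ~0.0715
    tcp=lip+Rt.apply([0,.075,.0685])
    print(a,ly,lz,tcp.round(4),(Rt*Ro.from_euler("x",np.pi)).as_euler("xyz").round(3))
E
```

```text
t 9.05 pos [0.4617 0.2269 0.205 ] rpy [ 3.134  0.006 -0.177] q [ 0.39  0.23  1.63 -0.    1.29  2.14] F [ 0.5  0.4 -5.4] w 0.0118
shift now-axes [ 0.0034 -0.0013  0.015 ] target-axes [ 0.0033 -0.0012  0.015 ] turn [ 0.42  0.32 -0.14]
0 5 110.0 [ 0.4879 -0.0458  0.1785] [3.142 0.    0.14 ]
0 15 105 [ 0.4865 -0.0359  0.1735] [3.142 0.    0.14 ]
15 15 95 [ 0.4893 -0.056   0.1806] [-2.88  0.    0.14]
30 15 80 [ 0.4926 -0.0797  0.1768] [-2.618  0.     0.14 ]
40 15 75 [ 0.495  -0.0969  0.1757] [-2.443  0.     0.14 ]
50 15 72 [ 0.4975 -0.1144  0.1735] [-2.269  0.     0.14 ]
```

Call:
{"fn": "play_rows", "kwargs": {
  "commands": [
    {"dx":0.001,"dy":0.005,"dz":0,"ax":0,"ay":0,"az":-0.6},
    {"dx":0.003,"dy":0.01,"dz":0,"ax":0,"ay":0,"az":-1},
    {"dx":0.004,"dy":0.015,"dz":0,"ax":0,"ay":0,"az":-1.2},
    {"dx":0.004,"dy":0.02,"dz":0,"ax":0,"ay":0,"az":-1.4},
    {"dx":0.004,"dy":0.022,"dz":0,"ax":0,"ay":0,"az":-1.4}
  ]
}}

```text
time_s: 9.47
ee_pos: [0.4666, 0.1525, 0.2042]
eef_rot: [3.135, 0.009, -0.069]
force: [0.6, -0.7, -6.0]
grip_width: 0.0117
```

Call:
{"fn": "play_rows", "kwargs": {
  "commands": [
    {"dx":0.003,"dy":0.022,"dz":0,"ax":0,"ay":0,"az":-1.4},
    {"dx":0.003,"dy":0.022,"dz":0,"ax":0,"ay":0,"az":-1.4},
    {"dx":0.003,"dy":0.022,"dz":0,"ax":0,"ay":0,"az":-1.4},
    {"dx":0.002,"dy":0.022,"dz":0,"ax":0,"ay":0,"az":-1.4},
    {"dx":0.002,"dy":0.022,"dz":0,"ax":0,"ay":0,"az":-1.4}
  ]
}}

```text
time_s: 9.88
ee_pos: [0.4747, 0.0354, 0.2003]
eef_rot: [3.135, 0.017, 0.064]
force: [0.2, -0.2, -5.8]
grip_width: 0.0118
```

```bash
python3 - <<'E'
from h import *
delta([.4865,-.036,.19],[np.pi,0,.14])
E
```

```text
t 9.88 pos [0.4747 0.0354 0.2003] rpy [3.135 0.017 0.064] q [ 0.    0.16  1.73 -0.01  1.27  1.51] F [ 0.2 -0.2 -5.8] w 0.0118
shift now-axes [0.0074 0.072  0.0106] target-axes [0.0017 0.0724 0.0103] turn [ 0.32  1.01 -4.38]
```

Call:
{"fn": "play_rows", "kwargs": {
  "commands": [
    {"dx":0.002,"dy":0.02,"dz":0,"ax":0.1,"ay":0.2,"az":-1.4},
    {"dx":0.002,"dy":0.017,"dz":0,"ax":0.1,"ay":0.2,"az":-1.2},
    {"dx":0.001,"dy":0.013,"dz":0.001,"ax":0,"ay":0.2,"az":-1},
    {"dx":0,"dy":0.009,"dz":0.001,"ax":0,"ay":0.2,"az":-0.5},
    {"dx":0,"dy":0.005,"dz":0.001,"ax":0,"ay":0,"az":0}
  ]
}}

```text
time_s: 10.3
ee_pos: [0.4831, -0.0358, 0.193]
eef_rot: [3.141, 0.01, 0.139]
force: [0.3, 0.1, -6.5]
grip_width: 0.0117
```

Call:
{"fn": "play_rows", "kwargs": {
  "commands": [
    {"dx":0,"dy":0.003,"dz":0,"ax":0,"ay":0,"az":0},
    {"dx":0,"dy":0.002,"dz":0,"ax":0,"ay":0,"az":0},
    {"dx":0,"dy":0,"dz":0,"ax":0,"ay":0,"az":0},
    {"dx":0,"dy":0,"dz":0,"ax":0,"ay":0,"az":0},
    {"dx":0,"dy":0,"dz":0,"ax":0,"ay":0,"az":0}
  ]
}}

```text
time_s: 10.72
ee_pos: [0.4826, -0.0411, 0.1911]
eef_rot: [-3.141, 0.014, 0.139]
force: [0.0, 0.2, -5.6]
grip_width: 0.0113
```

```bash
python3 - <<'E'
from h import *
import cv2
delta([.4865,-.036,.19],[np.pi,0,.14])
s=viewer.camera("scene"); cv2.imwrite("pics/f1.png",cv2.resize(s[90:240,220:370],(600,600),interpolation=cv2.INTER_CUBIC)[:,:,::-1])
E
```

```text
t 10.72 pos [ 0.4826 -0.0411  0.1911] rpy [-3.141  0.014  0.139] q [-0.16  0.18  1.72 -0.    1.25  1.28] F [ 0.   0.2 -5.6] w 0.0113
shift now-axes [ 0.0045 -0.0045  0.001 ] target-axes [ 0.0045 -0.0045  0.0011] turn [-0.01  0.82 -0.08]
```

View pics/f1.png

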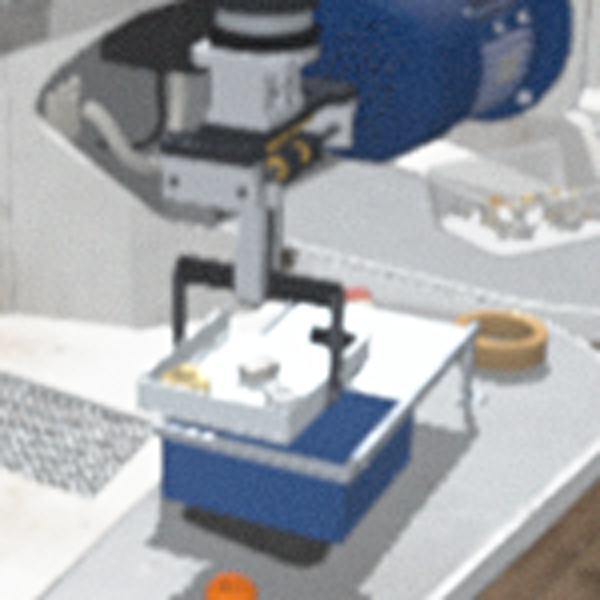

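Call:
{"fn": "play_rows", "kwargs": {
  "commands": [
    {"dx":0.002,"dy":-0.002,"dz":0.005,"ax":0,"ay":0.4,"az":0},
    {"dx":0.002,"dy":-0.002,"dz":0.01,"ax":0,"ay":0.4,"az":0},
    {"dx":0,"dy":0,"dz":0.012,"ax":0,"ay":0,"az":0},
    {"dx":0,"dy":0,"dz":0.008,"ax":0,"ay":0,"az":0},
    {"dx":0,"dy":0,"dz":0.003,"ax":0,"ay":0,"az":0}
  ]
}}

```text
time_s: 11.18
ee_pos: [0.4869, -0.0345, 0.1517]
eef_rot: [3.141, -0.004, 0.141]
force: [-0.5, -0.5, -6.6]
grip_width: 0.0114
```

```bash
cat >> h.py <<'E'
def lipnow():
    o=ctrl.get_obs(); Rt=Ro.from_euler("xyz",o["eef_rot"])*Ro.from_euler("x",np.pi)
    L=o["ee_pos"]-Rt.apply([0,.075,.0685]); Rb=Ro.from_euler("z",8,degrees=True)
    print("lip in box mm",(Rb.inv().apply(L-[.499,-.125,0])*1000).round(1),"tilt/rpy",(Rb.inv()*Rt).as_euler("xyz",degrees=True).round(1),"F",o["force"].round(1),"q",o["qpos"].round(2),"t",round(o["time_s"],2))
E
python3 -c "
from h import *
lipnow()"
```

```text
lip in box mm [ 1.  16.3 83.3] tilt/rpy [-0.  -0.3  0.1] F [-0.5 -0.5 -6.6] q [-0.15  0.22  1.77  0.    1.14  1.28] t 11.18
```

Call:
{"fn": "play_rows", "kwargs": {
  "commands": [
    {"dx":0,"dy":0.0024,"dz":-0.0026,"ax":2,"ay":0,"az":0},
    {"dx":0,"dy":0.0036,"dz":-0.0039,"ax":3,"ay":0,"az":0},
    {"dx":0,"dy":0.0036,"dz":-0.0039,"ax":3,"ay":0,"az":0},
    {"dx":0,"dy":0.0036,"dz":-0.0039,"ax":3,"ay":0,"az":0},
    {"dx":0,"dy":0.0024,"dz":-0.0026,"ax":2,"ay":0,"az":0}
  ]
}}

```text
time_s: 11.6
ee_pos: [0.4892, -0.0494, 0.1666]
eef_rot: [-2.906, -0.004, 0.146]
force: [-0.5, -0.9, -6.0]
grip_width: 0.0113
```

```bash
python3 -c "
from h import *
lipnow()"
```

```text
lip in box mm [ 1.6 19.3 82.5] tilt/rpy [13.5 -0.3  0.4] F [-0.5 -0.9 -6. ] q [-0.29  0.26  1.7   0.22  1.28  1.06] t 11.6
```

Call:
{"fn": "play_rows", "kwargs": {
  "commands": [
    {"dx":0,"dy":0.004,"dz":-0.001,"ax":2,"ay":0,"az":0},
    {"dx":0,"dy":0.004,"dz":-0.001,"ax":2,"ay":0,"az":0},
    {"dx":0,"dy":0.004,"dz":-0.001,"ax":2,"ay":0,"az":0},
    {"dx":0,"dy":0.003,"dz":-0.002,"ax":2,"ay":0,"az":0},
    {"dx":0,"dy":0.0024,"dz":-0.0026,"ax":2,"ay":0,"az":0}
  ]
}}

```text
time_s: 12.02
ee_pos: [0.4934, -0.07, 0.1699]
eef_rot: [-2.727, -0.009, 0.147]
force: [0.1, -0.1, -5.5]
grip_width: 0.0118
```

```bash
python3 -c "
from h import *
lipnow()"
```

```text
lip in box mm [ 3.2 14.2 77. ] tilt/rpy [23.8 -0.5  0.4] F [ 0.1 -0.1 -5.5] q [-0.4   0.33  1.64  0.36  1.4   0.92] t 12.02
```

Call:
{"fn": "play_rows", "kwargs": {
  "commands": [
    {"dx":0,"dy":0.0026,"dz":-0.002,"ax":2,"ay":0,"az":0},
    {"dx":0,"dy":0.0026,"dz":-0.002,"ax":2,"ay":0,"az":0},
    {"dx":0,"dy":0.0026,"dz":-0.002,"ax":2,"ay":0,"az":0},
    {"dx":0,"dy":0.0024,"dz":-0.0026,"ax":2,"ay":0,"az":0},
    {"dx":0,"dy":0.0024,"dz":-0.0026,"ax":2,"ay":0,"az":0}
  ]
}}

```text
time_s: 12.43
ee_pos: [0.4972, -0.0882, 0.1746]
eef_rot: [-2.55, -0.012, 0.147]
force: [0.1, -0.4, -5.0]
grip_width: 0.0118
```

```bash
python3 -c "
from h import *
lipnow()"
```

```text
lip in box mm [ 4.7 12.6 75.9] tilt/rpy [33.9 -0.7  0.4] F [ 0.1 -0.4 -5. ] q [-0.49  0.42  1.57  0.47  1.54  0.82] t 12.43
```

Call:
{"fn": "play_rows", "kwargs": {
  "commands": [
    {"dx":-0.001,"dy":0.0024,"dz":-0.0026,"ax":2,"ay":0,"az":0},
    {"dx":-0.001,"dy":0.0024,"dz":-0.0026,"ax":2,"ay":0,"az":0},
    {"dx":-0.001,"dy":0.0024,"dz":-0.0026,"ax":2,"ay":0,"az":0},
    {"dx":-0.001,"dy":0,"dz":0,"ax":0,"ay":0,"az":0},
    {"dx":0,"dy":0,"dz":0,"ax":0,"ay":0,"az":0}
  ]
}}

```text
time_s: 12.85
ee_pos: [0.4959, -0.1018, 0.1759]
eef_rot: [-2.445, -0.013, 0.146]
force: [-0.9, -0.3, -5.5]
grip_width: 0.0117
```

```bash
python3 - <<'E'
from h import *
import cv2
lipnow()
s=viewer.camera("scene"); t=viewer.camera("top")
a=cv2.resize(s[110:240,220:370],(600,520),interpolation=cv2.INTER_CUBIC)
cv2.imwrite("pics/g1.png",a[:,:,::-1])
E
```

```text
lip in box mm [ 1.6  9.9 75.2] tilt/rpy [39.9 -0.8  0.4] F [-0.9 -0.3 -5.5] q [-0.54  0.47  1.53  0.53  1.62  0.77] t 12.85
```

View pics/g1.png

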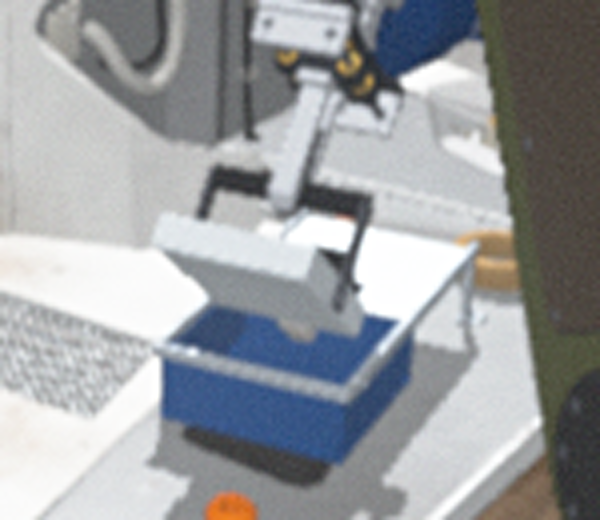

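The picture shows the tray tipped 40° over the box, with a part (about (297,330)) just dropping off the lip. I'll tilt a little more.

Call:
{"fn": "play_rows", "kwargs": {
  "commands": [
    {"dx":0,"dy":0.001,"dz":-0.003,"ax":2,"ay":0,"az":0},
    {"dx":0,"dy":0.0018,"dz":-0.003,"ax":2,"ay":0,"az":0},
    {"dx":0,"dy":0.0018,"dz":-0.003,"ax":2,"ay":0,"az":0},
    {"dx":0,"dy":0,"dz":0,"ax":0,"ay":0,"az":0},
    {"dx":0,"dy":0,"dz":0,"ax":0,"ay":0,"az":0}
  ]
}}

```text
time_s: 13.37
ee_pos: [0.4984, -0.1091, 0.1821]
eef_rot: [-2.345, -0.017, 0.149]
force: [1.1, -0.3, -5.2]
grip_width: 0.0117
```

Call:
{"fn": "play_rows", "kwargs": {
  "commands": [
    {"dx":0,"dy":0,"dz":0,"ax":0,"ay":0,"az":0},
    {"dx":0,"dy":0,"dz":0,"ax":0,"ay":0,"az":0},
    {"dx":0,"dy":0,"dz":0,"ax":0,"ay":0,"az":0},
    {"dx":0,"dy":0,"dz":0,"ax":0,"ay":0,"az":0},
    {"dx":0,"dy":0,"dz":0,"ax":0,"ay":0,"az":0}
  ]
}}

```text
time_s: 13.78
ee_pos: [0.4987, -0.1077, 0.1831]
eef_rot: [-2.351, -0.019, 0.151]
force: [1.2, 0.4, -4.1]
grip_width: 0.0118
```

```bash
python3 - <<'E'
from h import *
import cv2
lipnow()
t=viewer.camera("top"); s=viewer.camera("scene")
np.save("pics/g2s.npy",s);np.save("pics/g2t.npy",t)
E
```

```text
lip in box mm [ 4.  13.1 81.6] tilt/rpy [45.3 -1.1  0.7] F [ 1.2  0.4 -4.1] q [-0.57  0.51  1.49  0.58  1.7   0.75] t 13.78
```

Call:
{"fn": "play_rows", "kwargs": {
  "commands": [
    {"dx":-0.001,"dy":0.004,"dz":-0.001,"ax":2,"ay":0,"az":0},
    {"dx":-0.001,"dy":0.004,"dz":-0.0015,"ax":2,"ay":0,"az":0},
    {"dx":-0.001,"dy":0.004,"dz":-0.0015,"ax":2,"ay":0,"az":0},
    {"dx":0,"dy":0.0024,"dz":-0.0026,"ax":2,"ay":0,"az":0},
    {"dx":0,"dy":0.001,"dz":0,"ax":0,"ay":0,"az":0}
  ]
}}

```text
time_s: 14.3
ee_pos: [0.4979, -0.125, 0.175]
eef_rot: [-2.196, -0.02, 0.151]
force: [-0.4, -0.9, -4.9]
grip_width: 0.0114
```

Call:
{"fn": "play_rows", "kwargs": {
  "commands": [
    {"dx":0,"dy":0,"dz":0,"ax":0.3,"ay":0,"az":0},
    {"dx":0,"dy":0,"dz":0,"ax":0.3,"ay":0,"az":0},
    {"dx":0,"dy":0,"dz":0,"ax":0.3,"ay":0,"az":0},
    {"dx":0,"dy":0,"dz":0,"ax":0.3,"ay":0,"az":0},
    {"dx":0,"dy":0,"dz":0,"ax":0.3,"ay":0,"az":0}
  ]
}}

```text
time_s: 14.72
ee_pos: [0.4977, -0.1258, 0.1739]
eef_rot: [-2.166, -0.019, 0.15]
force: [0.4, 0.6, -3.3]
grip_width: 0.0117
```

```bash
python3 - <<'E'
from h import *
import cv2
lipnow()
s=viewer.camera("scene"); t=viewer.camera("top")
np.save("pics/g3s.npy",s);np.save("pics/g3t.npy",t)
a=cv2.resize(s[130:240,240:350],(400,400),interpolation=cv2.INTER_CUBIC); b=cv2.resize(t[160:260,240:340],(400,400),interpolation=cv2.INTER_CUBIC)
cv2.imwrite("pics/g3.png",np.hstack([a,b])[:,:,::-1])
E
```

```text
lip in box mm [ 0.4 14.1 73.4] tilt/rpy [55.9 -1.1  0.6] F [ 0.4  0.6 -3.3] q [-0.63  0.63  1.42  0.66  1.82  0.69] t 14.72
```

View pics/g3.png

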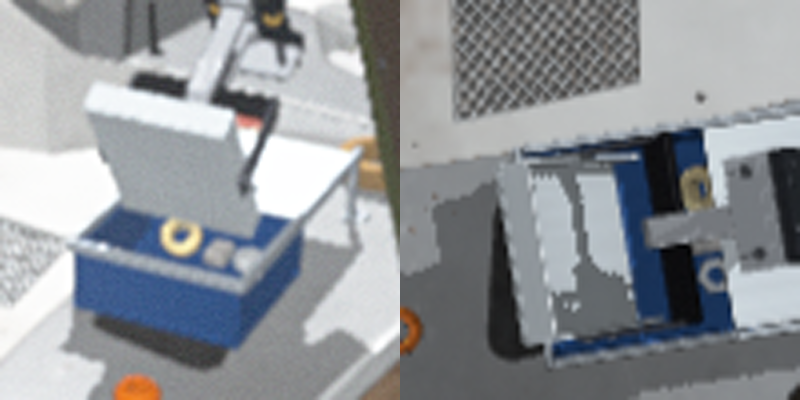

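All three parts are in the box: ring, block and nut show at about (180,235), (218,250) and (245,262) in the left crop. The tray floor is bare in the right crop. I'll raise it, level it and carry it back.

Call:
{"fn": "play_rows", "kwargs": {
  "commands": [
    {"dx":0,"dy":-0.012,"dz":-0.008,"ax":0,"ay":0,"az":0},
    {"dx":0,"dy":-0.016,"dz":-0.011,"ax":0,"ay":0,"az":0},
    {"dx":0,"dy":-0.02,"dz":-0.012,"ax":0,"ay":0,"az":0},
    {"dx":0,"dy":-0.007,"dz":0.007,"ax":-5.5,"ay":0,"az":0},
    {"dx":0,"dy":-0.007,"dz":0.0075,"ax":-6,"ay":0,"az":0}
  ]
}}

```text
time_s: 15.23
ee_pos: [0.4928, -0.1061, 0.2372]
eef_rot: [-2.366, -0.015, 0.147]
force: [0.2, 0.5, -4.3]
grip_width: 0.0116
```

Call:
{"fn": "play_rows", "kwargs": {
  "commands": [
    {"dx":0,"dy":-0.007,"dz":0.0075,"ax":-6,"ay":0,"az":0},
    {"dx":0,"dy":-0.007,"dz":0.0075,"ax":-6,"ay":0,"az":0},
    {"dx":0,"dy":-0.007,"dz":0.0075,"ax":-6,"ay":0,"az":0},
    {"dx":0,"dy":-0.007,"dz":0.0075,"ax":-6,"ay":0,"az":0},
    {"dx":0,"dy":-0.007,"dz":0.0075,"ax":-6,"ay":0,"az":0}
  ]
}}

```text
time_s: 15.65
ee_pos: [0.4862, -0.0568, 0.2338]
eef_rot: [-2.918, -0.031, 0.143]
force: [0.2, -0.3, -5.0]
grip_width: 0.0116
```

```bash
python3 - <<'E'
from h import *
lipnow(); delta([.4663,.2286,.19],[-3.136,-.006,-.177])
E
```

```text
lip in box mm [ -0.5  11.4 150.5] tilt/rpy [12.8 -1.7  0.2] F [ 0.2 -0.3 -5. ] q [-0.31  0.18  1.64  0.22  1.4   1.07] t 15.65
t 15.65 pos [ 0.4862 -0.0568  0.2338] rpy [-2.918 -0.031  0.143] q [-0.31  0.18  1.64  0.22  1.4   1.07] F [ 0.2 -0.3 -5. ] w 0.0116
shift now-axes [ 0.0196 -0.2684  0.1065] target-axes [-0.0701 -0.2772  0.045 ] turn [-12.7    0.71  18.4 ]
```

Call:
{"fn": "play_rows", "kwargs": {
  "commands": [
    {"dx":0,"dy":-0.008,"dz":0,"ax":-4.2,"ay":0.2,"az":0},
    {"dx":0,"dy":-0.015,"dz":0,"ax":-4.2,"ay":0.2,"az":1.5},
    {"dx":0,"dy":-0.022,"dz":0,"ax":-4.2,"ay":0.2,"az":2.4},
    {"dx":0,"dy":-0.025,"dz":0,"ax":0,"ay":0,"az":2.4},
    {"dx":-0.001,"dy":-0.025,"dz":0,"ax":0,"ay":0,"az":2.4}
  ]
}}

```text
time_s: 16.07
ee_pos: [0.4741, 0.0427, 0.2473]
eef_rot: [3.137, -0.05, -0.018]
force: [0.5, -0.4, -3.7]
grip_width: 0.0113
```

Call:
{"fn": "play_rows", "kwargs": {
  "commands": [
    {"dx":-0.003,"dy":-0.026,"dz":0,"ax":0,"ay":0,"az":2.4},
    {"dx":-0.004,"dy":-0.026,"dz":0,"ax":0,"ay":0,"az":2.4},
    {"dx":-0.005,"dy":-0.026,"dz":0,"ax":0,"ay":0,"az":2.4},
    {"dx":-0.006,"dy":-0.026,"dz":0,"ax":0,"ay":0,"az":1},
    {"dx":-0.006,"dy":-0.02,"dz":0,"ax":0,"ay":0,"az":0}
  ]
}}

```text
time_s: 16.48
ee_pos: [0.458, 0.1772, 0.2531]
eef_rot: [-3.132, -0.052, -0.176]
force: [0.7, -0.2, -4.4]
grip_width: 0.0119
```

```bash
python3 - <<'E'
from h import *
delta([.4663,.2286,.19],[-3.136,-.006,-.177])
E
```

```text
t 16.48 pos [0.458  0.1772 0.2531] rpy [-3.132 -0.052 -0.176] q [ 0.3   0.11  1.66 -0.02  1.32  2.05] F [ 0.7 -0.2 -4.4] w 0.0119
shift now-axes [-0.0041 -0.0514  0.0635] target-axes [-0.0012 -0.0517  0.0634] turn [-0.22 -2.64  0.08]
```

Call:
{"fn": "play_rows", "kwargs": {
  "commands": [
    {"dx":0,"dy":-0.018,"dz":0.01,"ax":-0.2,"ay":-0.9,"az":0},
    {"dx":0,"dy":-0.015,"dz":0.015,"ax":0,"ay":-0.9,"az":0},
    {"dx":0,"dy":-0.01,"dz":0.015,"ax":0,"ay":-0.8,"az":0},
    {"dx":0,"dy":-0.006,"dz":0.01,"ax":0,"ay":0,"az":0},
    {"dx":0,"dy":-0.002,"dz":0.005,"ax":0,"ay":0,"az":0}
  ]
}}

```text
time_s: 16.9
ee_pos: [0.4655, 0.2355, 0.2041]
eef_rot: [-3.128, -0.008, -0.176]
force: [-1.2, -1.0, -5.0]
grip_width: 0.0117
```

```bash
python3 - <<'E'
from h import *
delta([.4663,.2286,.0745],[-3.136,-.006,-.177])
E
```

```text
t 16.9 pos [0.4655 0.2355 0.2041] rpy [-3.128 -0.008 -0.176] q [0.39 0.24 1.62 0.01 1.27 2.14] F [-1.2 -1.  -5. ] w 0.0117
shift now-axes [0.001  0.0084 0.1295] target-axes [0.0012 0.0074 0.1295] turn [-0.44 -0.09  0.08]
```

Call:
{"fn": "play_rows", "kwargs": {
  "commands": [
    {"dx":0.001,"dy":0.004,"dz":0.015,"ax":-0.3,"ay":0,"az":0},
    {"dx":0,"dy":0.003,"dz":0.025,"ax":-0.1,"ay":0,"az":0},
    {"dx":0,"dy":0,"dz":0.028,"ax":0,"ay":0,"az":0},
    {"dx":0,"dy":0,"dz":0.02,"ax":0,"ay":0,"az":0},
    {"dx":0,"dy":0,"dz":0.01,"ax":0,"ay":0,"az":0}
  ]
}}

```text
time_s: 17.32
ee_pos: [0.4669, 0.2287, 0.1081]
eef_rot: [-3.13, -0.014, -0.179]
force: [1.4, -0.3, -3.6]
grip_width: 0.0118
```

```bash
python3 - <<'E'
from h import *
delta([.4663,.2286,.0745],[-3.136,-.006,-.177])
E
```

```text
t 17.32 pos [0.4669 0.2287 0.1081] rpy [-3.13  -0.014 -0.179] q [0.38 0.34 1.73 0.   1.05 2.13] F [ 1.4 -0.3 -3.6] w 0.0118
shift now-axes [-0.0011  0.0006  0.0336] target-axes [-0.0008  0.0004  0.0336] turn [-0.32 -0.48 -0.08]
```

Call:
{"fn": "play_rows", "kwargs": {
  "commands": [
    {"dx":-0.001,"dy":0,"dz":0.012,"ax":-0.3,"ay":-0.5,"az":0},
    {"dx":0,"dy":0,"dz":0.01,"ax":0,"ay":0,"az":0},
    {"dx":0,"dy":0,"dz":0.005,"ax":0,"ay":0,"az":0},
    {"dx":0,"dy":0,"dz":0.002,"ax":0,"ay":0,"az":0},
    {"dx":0,"dy":0,"dz":0.001,"ax":0,"ay":0,"az":0}
  ]
}}

```text
time_s: 17.73
ee_pos: [0.4668, 0.2286, 0.0775]
eef_rot: [-3.135, -0.006, -0.18]
force: [0.3, -0.2, -3.3]
grip_width: 0.0116
```

```bash
python3 - <<'E'
from h import *
delta([.4663,.2286,.0745],[-3.136,-.006,-.177])
E
```

```text
t 17.73 pos [0.4668 0.2286 0.0775] rpy [-3.135 -0.006 -0.18 ] q [0.38 0.39 1.75 0.   1.   2.13] F [ 0.3 -0.2 -3.3] w 0.0116
shift now-axes [-0.0006  0.0001  0.003 ] target-axes [-0.0006  0.0001  0.003 ] turn [-0.04  0.   -0.2 ]
```

Call:
{"fn": "play_rows", "kwargs": {
  "commands": [
    {"dx":0,"dy":0,"dz":0.002,"ax":0,"ay":0,"az":0},
    {"dx":0,"dy":0,"dz":0.001,"ax":0,"ay":0,"az":0},
    {"dx":0,"dy":0,"dz":0.001,"ax":0,"ay":0,"az":0},
    {"dx":0,"dy":0,"dz":0.0005,"ax":0,"ay":0,"az":0},
    {"dx":0,"dy":0,"dz":0.0005,"ax":0,"ay":0,"az":0}
  ]
}}

```text
time_s: 18.15
ee_pos: [0.4681, 0.2292, 0.0746]
eef_rot: [-3.133, -0.009, -0.18]
force: [-1.8, 0.3, -0.1]
grip_width: 0.0115
```

Call:
{"fn": "play_rows", "kwargs": {
  "commands": [
    {"dx":0,"dy":0,"dz":0,"ax":0,"ay":0,"az":0},
    {"dx":0,"dy":0,"dz":0,"ax":0,"ay":0,"az":0},
    {"dx":0,"dy":0,"dz":0,"ax":0,"ay":0,"az":0},
    {"dx":0,"dy":0,"dz":0,"ax":0,"ay":0,"az":0},
    {"dx":0,"dy":0,"dz":0,"ax":0,"ay":0,"az":0}
  ],
  "claw": 0.6
}}

```text
time_s: 18.57
ee_pos: [0.4693, 0.2297, 0.0761]
eef_rot: [-3.131, -0.013, -0.18]
force: [0.6, 0.9, -0.1]
grip_width: 0.0417
```

Call:
{"fn": "play_rows", "kwargs": {
  "commands": [
    {"dx":0,"dy":0,"dz":-0.015,"ax":0,"ay":0,"az":0},
    {"dx":0,"dy":0,"dz":-0.035,"ax":0,"ay":0,"az":0},
    {"dx":0,"dy":0,"dz":-0.04,"ax":0,"ay":0,"az":0},
    {"dx":0,"dy":0,"dz":-0.04,"ax":0,"ay":0,"az":0},
    {"dx":0,"dy":0,"dz":-0.01,"ax":0,"ay":0,"az":0}
  ]
}}

```text
time_s: 18.98
ee_pos: [0.4655, 0.2277, 0.2185]
eef_rot: [-3.135, -0.006, -0.18]
force: [1.0, -0.0, 1.2]
grip_width: 0.0565
```

```bash
python3 - <<'E'
from h import *
# cover grip open at box y=-80, push from -y side: fingers at y=-80-5-?; start -120
Rb=Ro.from_euler("z",8,degrees=True)
for y in (-110,-80,50): print(y,(np.array([.499,-.125,0])+Rb.apply([0,y/1000,0])).round(4))
delta([.5136,-.2035,.2],[np.pi,0,.14])
E
```

```text
-110 [ 0.5143 -0.2339  0.    ]
-80 [ 0.5101 -0.2042  0.    ]
50 [ 0.492  -0.0755  0.    ]
t 18.98 pos [0.4655 0.2277 0.2185] rpy [-3.135 -0.006 -0.18 ] q [0.38 0.22 1.61 0.   1.3  2.13] F [ 1.  -0.   1.2] w 0.0565
shift now-axes [0.1246 0.4157 0.0166] target-axes [-0.0126  0.4337  0.0185] turn [ -0.31  -0.4  -18.36]
```

Call:
{"fn": "play_rows", "kwargs": {
  "commands": [
    {"dx":0.008,"dy":0.025,"dz":0,"ax":0,"ay":0,"az":-3},
    {"dx":0.009,"dy":0.036,"dz":0,"ax":0,"ay":0,"az":-4},
    {"dx":0.007,"dy":0.038,"dz":0,"ax":0,"ay":0,"az":-4},
    {"dx":0.004,"dy":0.038,"dz":0,"ax":0,"ay":0,"az":-4},
    {"dx":0.002,"dy":0.038,"dz":0,"ax":0,"ay":0,"az":-3}
  ],
  "claw": 0.7
}}

```text
time_s: 19.4
ee_pos: [0.4894, 0.0507, 0.2234]
eef_rot: [-3.136, -0.019, 0.155]
force: [0.4, -0.4, 0.2]
grip_width: 0.0658
```

Call:
{"fn": "play_rows", "kwargs": {
  "commands": [
    {"dx":0,"dy":0.038,"dz":0,"ax":0,"ay":0,"az":0},
    {"dx":0,"dy":0.038,"dz":0,"ax":0,"ay":0,"az":0},
    {"dx":0,"dy":0.038,"dz":0,"ax":0,"ay":0,"az":0},
    {"dx":0,"dy":0.038,"dz":0,"ax":0,"ay":0,"az":0},
    {"dx":0,"dy":0.02,"dz":0,"ax":0,"ay":0,"az":0}
  ]
}}

```text
time_s: 19.82
ee_pos: [0.5162, -0.1304, 0.2236]
eef_rot: [-3.137, -0.021, 0.159]
force: [-0.9, 0.2, -1.1]
grip_width: 0.0659
```

```bash
python3 - <<'E'
from h import *
delta([.5136,-.2035,.2],[np.pi,0,.14])
E
```

```text
t 19.82 pos [ 0.5162 -0.1304  0.2236] rpy [-3.137 -0.021  0.159] q [-0.32  0.24  1.57  0.01  1.31  1.09] F [-0.9  0.2 -1.1] w 0.0659
shift now-axes [-0.0146  0.0719  0.0229] target-axes [-0.0128  0.072   0.0236] turn [-0.28 -1.22  1.07]
```

Call:
{"fn": "play_rows", "kwargs": {
  "commands": [
    {"dx":-0.004,"dy":0.025,"dz":0.01,"ax":-0.3,"ay":-0.6,"az":0.5},
    {"dx":-0.004,"dy":0.025,"dz":0.01,"ax":0,"ay":-0.6,"az":0.5},
    {"dx":-0.004,"dy":0.015,"dz":0.01,"ax":0,"ay":0,"az":0},
    {"dx":0,"dy":0.004,"dz":0.005,"ax":0,"ay":0,"az":0},
    {"dx":0,"dy":0,"dz":0,"ax":0,"ay":0,"az":0}
  ]
}}

```text
time_s: 20.23
ee_pos: [0.5146, -0.2088, 0.1872]
eef_rot: [3.14, -0.001, 0.134]
force: [0.5, 0.1, -0.3]
grip_width: 0.0659
```

```bash
python3 - <<'E'
from h import *
delta([.5136,-.2035,.083],[np.pi,0,.14])
E
```

```text
t 20.23 pos [ 0.5146 -0.2088  0.1872] rpy [ 3.14e+00 -1.00e-03  1.34e-01] q [-0.45  0.33  1.54 -0.    1.27  0.99] F [ 0.5  0.1 -0.3] w 0.0659
shift now-axes [-0.0004 -0.0056  0.1042] target-axes [-0.0003 -0.0054  0.1042] turn [ 0.09 -0.05 -0.33]
```

Call:
{"fn": "play_rows", "kwargs": {
  "commands": [
    {"dx":0,"dy":-0.004,"dz":0.02,"ax":0,"ay":0,"az":0},
    {"dx":0,"dy":-0.001,"dz":0.03,"ax":0,"ay":0,"az":0},
    {"dx":0,"dy":0,"dz":0.025,"ax":0,"ay":0,"az":0},
    {"dx":0,"dy":0,"dz":0.01,"ax":0,"ay":0,"az":0},
    {"dx":0,"dy":0,"dz":0.003,"ax":0,"ay":0,"az":0}
  ]
}}

```text
time_s: 20.65
ee_pos: [0.5166, -0.2005, 0.1004]
eef_rot: [3.137, -0.007, 0.137]
force: [0.0, 0.1, -0.2]
grip_width: 0.0658
```

```bash
python3 - <<'E'
from h import *
delta([.5136,-.2035,.083],[np.pi,0,.14])
E
```

```text
t 20.65 pos [ 0.5166 -0.2005  0.1004] rpy [ 3.137 -0.007  0.137] q [-0.44  0.42  1.63 -0.    1.08  1.  ] F [ 0.   0.1 -0.2] w 0.0658
shift now-axes [-0.0035  0.0025  0.0174] target-axes [-0.0034  0.0026  0.0174] turn [ 0.26 -0.4  -0.2 ]
```

Call:
{"fn": "play_rows", "kwargs": {
  "commands": [
    {"dx":-0.002,"dy":0.002,"dz":0.009,"ax":0,"ay":-0.3,"az":0},
    {"dx":-0.001,"dy":0,"dz":0.006,"ax":0,"ay":0,"az":0},
    {"dx":0,"dy":0,"dz":0.002,"ax":0,"ay":0,"az":0},
    {"dx":0,"dy":0,"dz":0,"ax":0,"ay":0,"az":0},
    {"dx":0,"dy":0,"dz":0,"ax":0,"ay":0,"az":0}
  ],
  "claw": 0.3,
  "squeeze": 20
}}

```text
time_s: 21.07
ee_pos: [0.5156, -0.2024, 0.0856]
eef_rot: [3.135, -0.005, 0.138]
force: [-0.1, 0.2, 0.6]
grip_width: 0.0357
```

Call:
{"fn": "play_rows", "kwargs": {
  "commands": [
    {"dx":0,"dy":0,"dz":0,"ax":0,"ay":0,"az":0},
    {"dx":0,"dy":0,"dz":0,"ax":0,"ay":0,"az":0},
    {"dx":0,"dy":0,"dz":0,"ax":0,"ay":0,"az":0},
    {"dx":0,"dy":0,"dz":0,"ax":0,"ay":0,"az":0},
    {"dx":0,"dy":0,"dz":0,"ax":0,"ay":0,"az":0}
  ],
  "claw": 0.05
}}

```text
time_s: 21.48
ee_pos: [0.5163, -0.2022, 0.0874]
eef_rot: [3.135, -0.007, 0.138]
force: [0.6, -2.5, -2.2]
grip_width: 0.0095
```

Call:
{"fn": "play_rows", "kwargs": {
  "commands": [
    {"dx":0,"dy":-0.005,"dz":0,"ax":0,"ay":0,"az":0},
    {"dx":0,"dy":-0.015,"dz":0,"ax":0,"ay":0,"az":0},
    {"dx":0,"dy":-0.02,"dz":0,"ax":0,"ay":0,"az":0},
    {"dx":0,"dy":-0.02,"dz":0,"ax":0,"ay":0,"az":0},
    {"dx":0,"dy":-0.018,"dz":0,"ax":0,"ay":0,"az":0}
  ]
}}

```text
time_s: 21.9
ee_pos: [0.5051, -0.1263, 0.0873]
eef_rot: [3.129, -0.008, 0.134]
force: [1.4, -3.8, 0.7]
grip_width: 0.0097
```

```bash
python3 - <<'E'
from h import *
delta([.4953,-.0743,.083],[np.pi,0,.14])
E
```

```text
t 21.9 pos [ 0.5051 -0.1263  0.0873] rpy [ 3.129 -0.008  0.134] q [-0.31  0.37  1.74 -0.01  1.02  1.13] F [ 1.4 -3.8  0.7] w 0.0097
shift now-axes [-0.0028 -0.0529  0.0037] target-axes [-0.0024 -0.0529  0.0043] turn [ 0.7  -0.44 -0.34]
```

Call:
{"fn": "play_rows", "kwargs": {
  "commands": [
    {"dx":0,"dy":-0.015,"dz":0,"ax":0,"ay":0,"az":0},
    {"dx":0,"dy":-0.012,"dz":0,"ax":0,"ay":0,"az":0},
    {"dx":0,"dy":-0.008,"dz":0,"ax":0,"ay":0,"az":0},
    {"dx":0,"dy":-0.005,"dz":0,"ax":0,"ay":0,"az":0},
    {"dx":0,"dy":-0.004,"dz":0,"ax":0,"ay":0,"az":0}
  ]
}}

```text
time_s: 22.32
ee_pos: [0.498, -0.0786, 0.0873]
eef_rot: [3.127, -0.008, 0.136]
force: [-0.9, -3.5, 0.5]
grip_width: 0.0103
```

Call:
{"fn": "play_rows", "kwargs": {
  "commands": [
    {"dx":0,"dy":-0.004,"dz":0,"ax":0,"ay":0,"az":0},
    {"dx":0,"dy":-0.004,"dz":0,"ax":0,"ay":0,"az":0},
    {"dx":0,"dy":-0.004,"dz":0,"ax":0,"ay":0,"az":0},
    {"dx":0,"dy":-0.003,"dz":0,"ax":0,"ay":0,"az":0},
    {"dx":0,"dy":-0.003,"dz":0,"ax":0,"ay":0,"az":0}
  ]
}}

```text
time_s: 22.73
ee_pos: [0.4973, -0.0734, 0.0872]
eef_rot: [3.103, -0.01, 0.136]
force: [1.2, -19.5, -2.9]
grip_width: 0.0099
```

Call:
{"fn": "play_rows", "kwargs": {
  "commands": [
    {"dx":0,"dy":-0.003,"dz":0,"ax":0,"ay":0,"az":0},
    {"dx":0,"dy":0,"dz":0,"ax":0,"ay":0,"az":0},
    {"dx":0,"dy":0,"dz":0,"ax":0,"ay":0,"az":0},
    {"dx":0,"dy":0,"dz":0,"ax":0,"ay":0,"az":0},
    {"dx":0,"dy":0,"dz":0,"ax":0,"ay":0,"az":0}
  ],
  "claw": 0.5
}}

```text
time_s: 23.15
ee_pos: [0.4974, -0.0721, 0.087]
eef_rot: [3.102, -0.01, 0.132]
force: [0.2, 0.2, -0.2]
grip_width: 0.0399
```

Call:
{"fn": "play_rows", "kwargs": {
  "commands": [
    {"dx":0,"dy":0,"dz":-0.02,"ax":0,"ay":0,"az":0},
    {"dx":0,"dy":0,"dz":-0.04,"ax":0,"ay":0,"az":0},
    {"dx":0,"dy":0,"dz":-0.04,"ax":0,"ay":0,"az":0},
    {"dx":0,"dy":0.03,"dz":-0.02,"ax":0,"ay":0,"az":0},
    {"dx":-0.01,"dy":0.035,"dz":0,"ax":0,"ay":0,"az":0}
  ]
}}

```text
time_s: 23.57
ee_pos: [0.4937, -0.1293, 0.2128]
eef_rot: [3.106, -0.006, 0.139]
force: [0.9, 0.1, 0.4]
grip_width: 0.0473
```

Call:
{"fn": "play_rows", "kwargs": {
  "commands": [
    {"dx":-0.02,"dy":0.035,"dz":0,"ax":0,"ay":0,"az":0},
    {"dx":-0.02,"dy":0.035,"dz":0,"ax":0,"ay":0,"az":0},
    {"dx":-0.02,"dy":0.035,"dz":0,"ax":0,"ay":0,"az":0},
    {"dx":-0.02,"dy":0.035,"dz":0,"ax":0,"ay":0,"az":0},
    {"dx":-0.02,"dy":0.035,"dz":0,"ax":0,"ay":0,"az":0}
  ]
}}

```text
time_s: 23.98
ee_pos: [0.4181, -0.322, 0.222]
eef_rot: [3.103, -0.012, 0.146]
force: [1.3, -0.5, -0.4]
grip_width: 0.047
```

```bash
python3 - <<'E'
from h import *
import cv2
delta([.5,-.07,.2],[np.pi,0,.14])
t=viewer.camera("top"); np.save("pics/z.npy",t)
s=viewer.camera("scene")
a=cv2.resize(t[160:280,100:400],(800,320),interpolation=cv2.INTER_CUBIC); b=cv2.resize(s[150:320,100:400],(494,280),interpolation=cv2.INTER_AREA)
b=np.hstack([b,cv2.resize(s[160:230,250:326],(306,280),interpolation=cv2.INTER_CUBIC)])
cv2.imwrite("pics/z.png",np.vstack([a,b])[:,:,::-1])
E
```

```text
t 23.98 pos [ 0.4181 -0.322   0.222 ] rpy [ 3.103 -0.012  0.146] q [-0.72  0.22  1.6  -0.02  1.28  0.71] F [ 1.3 -0.5 -0.4] w 0.047
shift now-axes [ 0.1175 -0.2381  0.0143] target-axes [ 0.1163 -0.2381  0.022 ] turn [ 2.19 -0.7   0.34]
```

View pics/z.png

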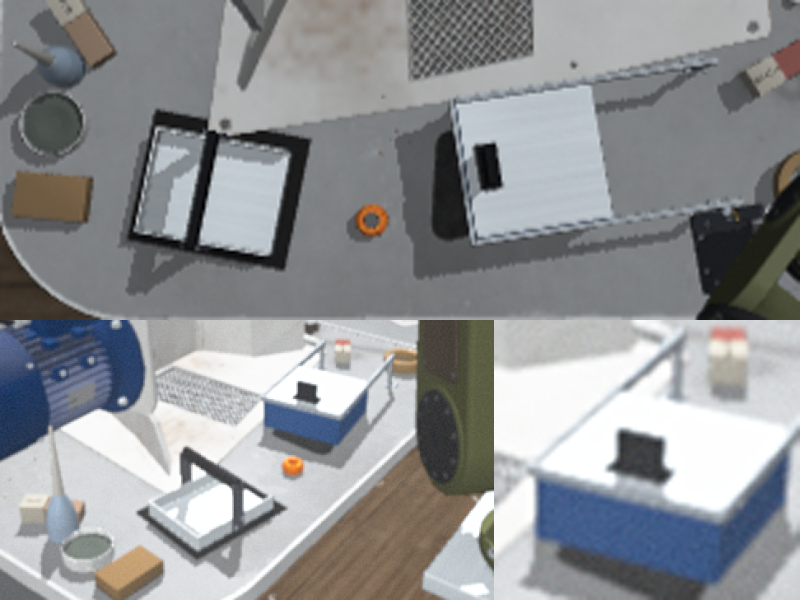

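The last picture shows the cover shut against its stop bar at the left of the box, with no blue gap. The empty tray stands upright on its mat at about (215,190), the bystanders haven't moved, and the arm is clear.

```bash
python3 -c "
from station import workorder
print(workorder.hand_in())"
```

```text
the job is handed in; nothing more can be done
None
```

The job is done and handed in at about 24 s on the robot's clock, against the 72 s limit.

- **Cover open:** I slid the cover open until it hit its stop. The force there peaked at about 39 N in y (about 43 N in all). That was at the wrist, with the fingers holding the grip. It is under the 120 N wrist limit, but a brief, hard push, and the fingers spread from 10 to 20 mm on the grip.
- **Tipping:** I carried the tray by its handle and tipped it to about 56°, with the lip about 75 to 80 mm above the worktop over the opening. A picture showed the ring, nut and block in the box and the tray empty. The fingers held only the handle.
- **Tray back:** I set the tray upright on its mat, with the gripper within about 2 mm of where it first picked it up.
- **Cover shut:** I pushed the cover shut over a measured 130 mm, ending against the stop at about 20 N.

**Last checks:** the final pictures show the cover shut with no blue gap, the empty tray on its mat, the bystanders where they were, and the arm clear. Between moves the measured TCP drifted by a few mm, which I corrected as I went. The box yaw estimates differed by under 1° (about 7.7° to 8.7°; I used 8°). I found no other failed or conflicting check.

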